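# Sweep the loose pipe nuts into the dustpan

## Task

The sink trap is fitted and two brass hex nuts are left over on the wooden surface. Using only the fingertips, sweep both along the surface over the front lip and fully into the dustpan; do not pinch or lift them, and do not shift or knock over any of the other things standing about.

Things in the scene. Friction and masses are not known exactly. Their poses are not given: they have to be found in the camera images.
- nut_a: Brass hexagonal pipe nut lying flat, one of two alike: 40 mm across flats (46 mm across corners), 20 mm high, hexagonal through hole 24 mm wide, about 60 to 125 g. Origin: centre of its underside; z up. Loose; slides easily on the wood.
- nut_b: Brass hexagonal pipe nut lying flat, one of two alike: 40 mm across flats (46 mm across corners), 20 mm high, hexagonal through hole 24 mm wide, about 60 to 125 g. Origin: centre of its underside; z up. Loose; slides easily on the wood.
- pan: Grey plastic dustpan lying flat, fixed (does not move), 240 mm wide outside, 150 mm deep, walled at both sides and the back; a black handle bar (42 mm high) reaches 142 mm beyond the back. Origin: middle of the open mouth's front edge, at surface height; x points from the mouth into the pan (away from the robot within 15 degrees), y across the mouth, z up.
- pan_in (a point): Point on the dustpan's floor, 85 mm behind the mouth's front edge, midway across; same axes. Floor 2.5 mm above the surface; the front lip, 25 mm deep, is a gentle ramp up to it. The mouth has no wall. Inner faces: sides at 116 mm to each side, running the whole depth from the mouth's edge; back 61 mm beyond this point. Walls 4 mm thick, 30 mm high.
- tub: Closed round tub of jointing paste, white with a black lid, standing among the nuts; 57 mm diameter, 36 mm high. Leave alone. Origin: centre of its underside.
- coupling: Plain round brass tube coupling standing on end among the nuts; 40 mm diameter, 32 mm high (round, not hexagonal, and taller than the nuts). Leave alone. Origin: centre of its underside.
- elbow: White plastic pipe elbow lying on its side, two legs at a right angle towards its own -x (48 mm from the origin) and +y (58 mm from the origin), 48 mm diameter at the collars, 48 mm high. Leave alone. Origin: at surface height, 5 mm on the -x side of the point below the bend.
- jar: Glass jar with a red lid, standing; about 90 mm diameter, 100 mm high. Leave alone. Origin: centre of its underside.
- torch: Red metal torch standing on its head; 60 mm diameter at the bottom, 38 mm above, 235 mm high. Leave alone. Origin: centre of its underside.
- cleaner: White plastic bottle of cleaner, standing; 64 mm diameter, 190 mm high. Leave alone. Origin: centre of its underside.
- spray: Blue spray bottle with a white trigger head, standing; 84 mm diameter, 204 mm high, the head reaching up to 55 mm to its own -x. Leave alone. Origin: centre of its underside.
Mind the look-alikes: they are no part of the job. Leave any red or turquoise look-alike of the nut_a alone.

How it is judged:
At the end, for the whole second after the job is handed in: Both nuts lie at rest in the dustpan: each nut's centre at least 38 mm behind the mouth's front edge and between the side and back walls, its underside less than 25 mm above the surface; every other thing is upright and within 20 mm of where it stood (x of nut_a in the frame of pan between 0.038 and 0.146 m and y of nut_a in the frame of pan between -0.116 and 0.116 m and z of nut_a in the frame of pan between -0.004 and 0.025 m and linear speed of each of nut_a, nut_b below 0.02 m/s and x of nut_b in the frame of pan between 0.038 and 0.146 m and y of nut_b in the frame of pan between -0.116 and 0.116 m and z of nut_b in the frame of pan between -0.004 and 0.025 m and distance of each of tub, coupling, elbow, jar, torch, cleaner, spray from where it was at the start of the episode below 0.02 m and angle between each of tub, coupling, elbow, jar, torch, cleaner, spray's own z axis and vertical below 0.3 rad); the robot touches nothing.
It fails at once if a nut is lifted: its underside more than 30 mm above the surface (height (world z) of any of nut_a, nut_b above 0.03 m).
It fails at once if a nut is taken between the fingers (TCP low and right over the nut's centre, with finger force on it) ((horizontal distance between the grasp point and nut_a below 0.012 m and height (world z) of the grasp point below 0.035 m and contact force between the fingers and nut_a above 5 N) or (horizontal distance between the grasp point and nut_b below 0.012 m and height (world z) of the grasp point below 0.035 m and contact force between the fingers and nut_b above 5 N)).
It fails at once if another thing is shifted by more than 20 mm or tipped over (distance of any of tub, coupling, elbow, jar, torch, cleaner, spray from where it was at the start of the episode above 0.02 m or angle between any of tub, coupling, elbow, jar, torch, cleaner, spray's own z axis and vertical above 0.5 rad).
It also fails if it takes over 64 s, if anything falls off the work surface, if the arm or the gripper's body presses on something with over 40 N, if the wrist force passes 120 N, or if a joint passes its speed limit or range.

## Robot

A 7-joint arm with a two-finger parallel gripper is mounted at the origin on the work surface. World frame = base frame: x ahead of the robot, y to its left, z up, the work surface at z = 0. Lengths are in m, angles in rad, forces in N, time in s.
With the tool pointing down it reaches from about 0.4 to 0.875 m from the base axis. Payload 19.3 kg.
Tool frame: the origin (TCP) lies between the finger pads, 19 mm behind the fingertips; this is the grasp point; z points along the fingers, y is the line along which they close (so a half turn about z gives the same grasp; the last joint's range is limited). The gripper opens to 85 mm and grips with 20 to 120 N. Pads are 22 mm wide; open, the fingers measure 114 mm over their backs; the gripper's body (76 mm by 85 mm) begins 54 mm behind the grasp point. The pads swing forward as they close: fully open they stand 13 mm farther back than shut.
Start: joints at [-1.209, 0.521, -0.036, 1.599, 0.021, 1.021, -0.113], TCP at [0.262, 0.568, 0.25] pointing down, gripper open.
Joint ranges: [-2.91, 2.91], [-0.3, 2.13], [-1.5, 1.42], [0.17, 2.43], [-1.26, 4.41], [0.16, 1.93], [-2.52, 2.52]. Speed limits (rad/s): [1.89, 1.89, 2.39, 2.39, 3.01, 3.01, 3.01].

## Interface

Orientations are given as [roll, pitch, yaw] about the fixed x, y, z axes, in that order (R = Rz(yaw) Ry(pitch) Rx(roll)).
In Python, from workcell import telemetry, grab_frame, bot gives the robot as it stands. The module is installed in compiled form; this text tells all that it offers.
- The arm moves only by the shell command python3 -m crank 'ROWS' [FORCE]. ROWS is text: rows parted by semicolons, each of 7 numbers parted by spaces: the finger opening in m, from 0 to 0.0854, then the shift along the tool's x, y, z in m, then the turn, a rotation vector about the tool's x, y, z in degrees. A call has exactly 8 rows; each row shifts and turns the commanded pose from where the row before left it, along the tool's axes as they then stand; what a row does not reach is not made up. A row lasts 1/12 s, in which the tool goes at most 41.7 mm and 7.16 degrees, less where a joint would pass 70% of its speed; a pose out of reach is approached as far as the arm can. A call with a gripper value outside its range is refused whole. The fingers move at their own pace and stop on an object; FORCE is the grip in N (left out, the last holds). Time passes only in rows, so rows that do not move let the fingers close, or fill a call up. It gives the time, the measured TCP pose, the force, the opening and the grip force at its end, in the units of the state.
- telemetry.observe(): the state, without advancing time (a new reading comes with each control period).
- grab_frame(name): name is "side" or "top" or "wrist"; returns a dict with "pixels" (384x512x3 uint8, red, green, blue), "depth" (384x512 float32, m along the optical axis (not along the pixel's ray), 0 where there is no reading), "vertical_fov" (degrees; the focal length in pixels is half the picture's height over the tangent of half this angle, whatever the lens; pixels are square), "cx", "cy" (the principal point, pixels), "R" (3x3) and "t" (3): a world point X has camera coordinates R X + t; the wrist camera has in their place "hand_eye" (4x4, takes a point from camera to tool coordinates, whose origin is the TCP and whose axes are the flange's). Camera axes: x right, y down, z forward; pixel columns grow to the right and rows downward; lengths in m; the calibration is good to about 2 mm. A picture is of the moment at which its call begins: read the wrist's pose just before it.
- bot.job_done(): hands the job in; it is judged then, once.
The state is a dict: "clock": time; "qpos": joint angles; "qd": joint speeds; "joint_efforts": joint torques, N m; "position": TCP position; "tool_rot": TCP orientation; "force": force on the tool from outside, world axes, zero at the start; "moment": the same for the moment, N m; "grip_width": finger opening in m; "finger_force": force on a finger pad.
Only numpy, scipy, OpenCV 4.12 (cv2) and the standard library are available. Lean on these libraries where they do the work, as an engineer would, in place of code of your own. Each camera call takes 0.05 s, during which the arm holds its last target. There are 200 camera calls.

## Working session

There is one attempt and no reset: what is moved stays moved. The work goes in short steps, Python scripts to look and compute and a shell command to move; the robot and the scene stay as the last step left them, time stands still between calls to the robot, and variables do not carry over. Pictures are saved under pics/ and viewed, at most 10 in all, crops included, and the job is handed in when it is done.

```bash
mkdir -p pics; cat > h.py <<'E'
import numpy as np, cv2
from workcell import telemetry, grab_frame, bot
def f(fr): return 192/np.tan(np.radians(fr["vertical_fov"])/2)
def cloud(fr):
    d=fr["depth"]; v,u=np.mgrid[:384,:512]; k=f(fr)
    P=np.stack([(u-fr["cx"])/k*d,(v-fr["cy"])/k*d,d],-1)
    return (P-fr["t"])@np.array(fr["R"])
def ray(fr,u,v,z):
    k=f(fr); R=np.array(fr["R"]); d=R.T@np.array([(u-fr["cx"])/k,(v-fr["cy"])/k,1]); c=-R.T@np.array(fr["t"])
    return c+d*(z-c[2])/d[2]
def save(n,im): cv2.imwrite("pics/"+n,im[...,::-1])
E
python3 - <<'E'
from h import *
print(telemetry.observe())
a=grab_frame("top");b=grab_frame("side")
np.savez("f0.npz",**{"top_"+k:v for k,v in a.items()},**{"side_"+k:v for k,v in b.items()})
for fr in(a,b):print(fr["R"],fr["t"],fr["vertical_fov"],fr["cx"],fr["cy"],(fr["depth"]>0).mean())
im=cv2.resize(a["pixels"],(768,576),interpolation=cv2.INTER_CUBIC);save("top.png",im)
save("side.png",cv2.resize(b["pixels"],(768,576)))
E
```

```text
{'clock': 0.0, 'qpos': array([-1.20916619,  0.52085893, -0.03623933,  1.598767  ,  0.02118913,
        1.02145737, -0.11278063]), 'qd': array([ 0.00010725, -0.00050784,  0.00035093,  0.00144789, -0.00029775,
       -0.00107882, -0.00041596]), 'joint_efforts': array([-8.75617680e-02, -8.54189873e+01,  1.78349365e+00, -3.33312178e+01,
        3.12129990e-02, -5.10786641e-01,  5.41575326e-03]), 'position': array([0.26174094, 0.56789143, 0.25059192]), 'tool_rot': array([ 3.14070051e+00, -5.02901607e-05,  2.70966746e+00]), 'force': array([-0.23823579,  0.60448068,  0.32513184]), 'moment': array([-0.00795998, -0.01897228,  0.03636273]), 'finger_force': 6.095194785157219, 'grip_width': 0.085066528161005}
[[ 0.00388666 -0.99999129 -0.00152068]
 [-0.9777377  -0.00348113 -0.20980197]
 [ 0.20979485  0.00230226 -0.97774272]] [0.03123847 0.55681777 1.38292173] 42.63626933658476 257.88511275266546 195.0051313307558 0.9959818522135416
[[ 0.99579702 -0.09100942 -0.01027561]
 [-0.06889941 -0.67046788 -0.7387325 ]
 [ 0.06034215  0.7363356  -0.6739204 ]] [-0.573497    0.10875581  1.15907741] 50.25438012744184 256.2944469192157 190.58106955485107 0.996185302734375
```

View pics/top.png

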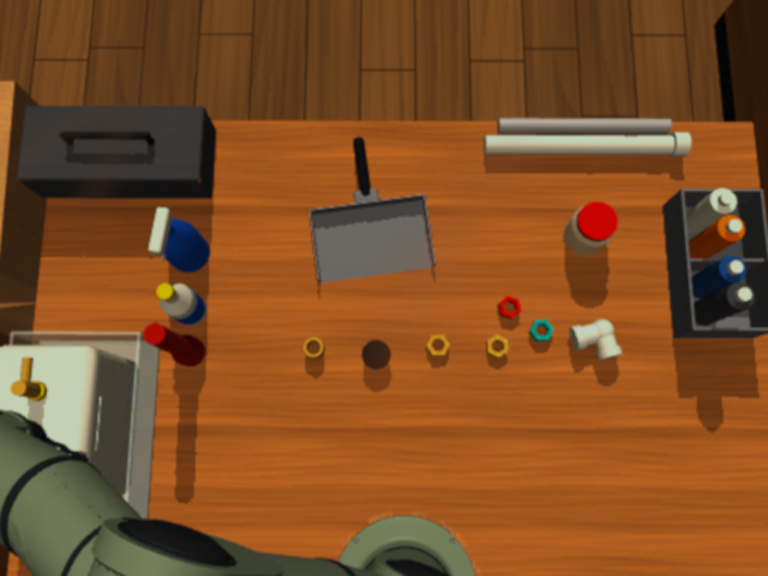

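View pics/side.png

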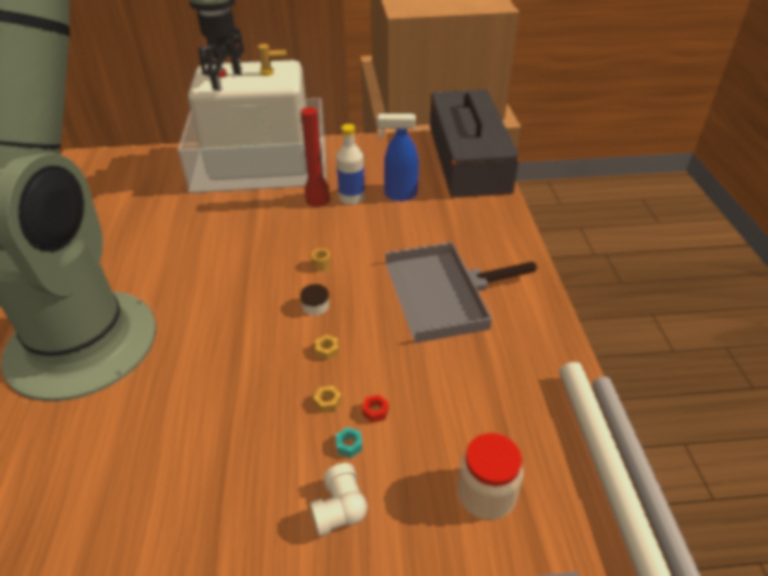

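The top view (768 px scale) shows these candidates:
- Brass hex nuts at (438,346) and (498,346).
- A brass ring at (313,347), which is round and taller, so it is the coupling.
- Look-alikes: red nut (509,307) and turquoise nut (541,330).

The tub is at (376,354), and the pan mouth runs from (320,283) to (434,266). I choose the two yellow hexes at (438,346) and (498,346), and will check them in a crop.

```bash
python3 - <<'E'
from h import *
z=np.load("f0.npz"); T={k[4:]:z[k] for k in z if k.startswith("top_")};S={k[5:]:z[k] for k in z if k.startswith("side_")}
H={"brass":((20,110,110),(33,255,255),.02),"red":((0,180,90),(3,255,255),.02),"red2":((174,150,90),(180,255,255),.02),"teal":((82,120,80),(97,255,255),.02)}
for n,fr in(("top",T),("side",S)):
    hsv=cv2.cvtColor(fr["pixels"],cv2.COLOR_RGB2HSV);C=cloud(fr)
    for k,(a,b,h) in H.items():
        m=cv2.inRange(hsv,a,b); m=cv2.morphologyEx(m,cv2.MORPH_CLOSE,np.ones((3,3)))
        for c in cv2.findContours(m,cv2.RETR_EXTERNAL,cv2.CHAIN_APPROX_NONE)[0]:
            A=cv2.contourArea(c)
            if A<40: continue
            x,y,w,hh=cv2.boundingRect(c); q=np.zeros_like(m); cv2.drawContours(q,[c],-1,1,-1); sel=(q>0)
            zz=np.percentile(C[sel][:,2],90); hull=cv2.minEnclosingCircle(c)
            u,v=x+(w-1)/2,y+(hh-1)/2
            print(n,k,round(A),(u,v),"ztop %.3f"%zz,"ray",ray(fr,u,v,zz).round(3), "w mm",np.ptp(C[sel][:,1]).round(3))
    # raised things by height from the cloud
    m=((C[...,2]>.012)&(C[...,2]<.3)&(C[...,0]>.35)&(C[...,0]<1.0)&(abs(C[...,1])<.55)).astype(np.uint8)
    nn,L,st,_=cv2.connectedComponentsWithStats(m)
    for i in range(1,nn):
        if st[i,4]<40: continue
        P=C[L==i]; print(n,"blob",st[i,:4],P.min(0).round(3),P.max(0).round(3))
C=cloud(T)
w=(C[...,2]>.02)&(C[...,2]<.036)&(C[...,0]>.62)&(C[...,0]<.9)&(C[...,1]>-.05)&(C[...,1]<.25)
P=C[w][:,:2].astype(np.float32); r=cv2.minAreaRect(P); print("panwalls",r,cv2.boxPoints(r).round(3))
g=T["pixels"]; c=cv2.resize(g[150:260,190:430],(792,363),interpolation=cv2.INTER_CUBIC);save("crop.png",c)
E
```

```text
top brass 104 (331.5, 230.5) ztop 0.022 ray [ 0.458 -0.185  0.022] w mm 0.037
top brass 93 (109.5, 194.0) ztop 0.192 ray [0.529 0.427 0.192] w mm 0.088
top red 137 (103.0, 222.5) ztop 0.238 ray [0.446 0.424 0.238] w mm 0.035
top red 123 (339.5, 204.5) ztop 0.023 ray [ 0.536 -0.211  0.023] w mm 0.261
top red 478 (397.5, 147.0) ztop 0.103 ray [ 0.691 -0.371  0.103] w mm 0.439
top teal 126 (360.5, 220.0) ztop 0.022 ray [ 0.49  -0.272  0.022] w mm 0.039
top blob [79 71 65 62] [0.764 0.399 0.012] [0.927 0.55  0.152]
top blob [332  79 113  11] [ 0.908 -0.55   0.012] [ 0.944 -0.199  0.041]
top blob [322  91 125  13] [ 0.858 -0.55   0.012] [ 0.899 -0.168  0.048]
top blob [206  92  84  96] [ 0.589 -0.06   0.012] [0.889 0.194 0.047]
top blob [442 126  24 100] [ 0.477 -0.55   0.012] [ 0.759 -0.535  0.106]
top blob [376 135  36  35] [ 0.647 -0.413  0.012] [ 0.732 -0.327  0.107]
top blob [ 98 139  41  43] [0.597 0.4   0.012] [0.691 0.468 0.21 ]
top blob [104 189  34  29] [0.497 0.396 0.013] [0.561 0.458 0.195]
top blob [332 198  15  14] [ 0.517 -0.231  0.012] [ 0.558 -0.189  0.03 ]
top blob [379 
[... 1407 characters left out ...]
side blob [373 241  94 143] [ 0.865 -0.532  0.012] [ 0.946 -0.168  0.046]
side blob [209 257  19  17] [ 0.439 -0.207  0.012] [ 0.485 -0.162  0.025]
side blob [242 263  17  17] [ 0.52  -0.234  0.012] [ 0.562 -0.191  0.025]
side blob [224 285  18  18] [ 0.474 -0.297  0.013] [ 0.514 -0.252  0.025]
side blob [305 288  44  57] [ 0.651 -0.42   0.012] [ 0.74  -0.335  0.105]
side blob [207 309  38  49] [ 0.434 -0.428  0.013] [ 0.514 -0.331  0.053]
side blob [360 381  26   3] [ 0.715 -0.543  0.099] [ 0.76  -0.539  0.105]
panwalls ((0.7642546892166138, 0.08954612165689468), (0.2263682782649994, 0.2504914104938507), 16.38455581665039) [[ 0.62   0.178]
 [ 0.691 -0.063]
 [ 0.908  0.001]
 [ 0.838  0.242]]
```

View pics/crop.png

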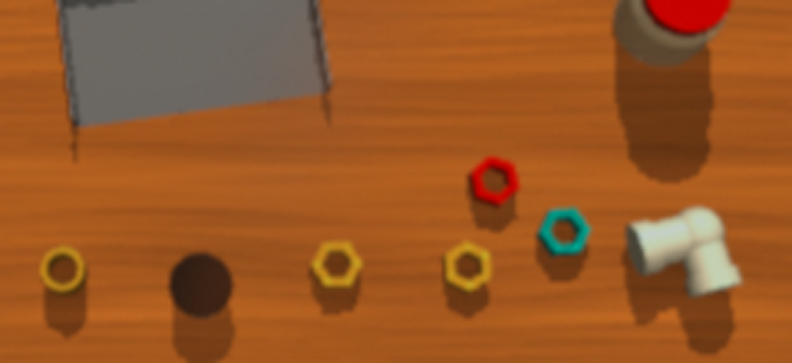

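The crop confirms two brass hexes at crop (336,265) and (468,266). The ring at (62,270) is round, so it is the coupling. Next I raise the arm and travel towards the nuts, and measure the pan mouth corners.

```bash
python3 -m crank '0.03 -.0212 -.0224 -.007 0 0 0;0.03 -.0212 -.0224 -.007 0 0 0;0.03 -.0212 -.0224 -.007 0 0 0;0.03 -.0212 -.0224 -.007 0 0 0;0.03 -.0212 -.0224 -.007 0 0 0;0.03 -.0212 -.0224 -.007 0 0 0;0.03 -.0212 -.0224 -.007 0 0 0;0.03 -.0212 -.0224 -.007 0 0 0' 20
python3 -m crank '0.03 -.0212 -.0224 0 0 0 0;0.03 -.0212 -.0224 0 0 0 0;0.03 -.0212 -.0224 0 0 0 0;0.03 -.0212 -.0224 0 0 0 0;0.03 -.0212 -.0224 0 0 0 0;0.03 -.0212 -.0224 0 0 0 0;0.03 -.0212 -.0224 0 0 0 0;0.03 -.0212 -.0224 0 0 0 0'
python3 -m crank '0.03 0 0 0 0 0 7;0.03 0 0 0 0 0 7;0.03 0 0 0 0 0 7;0.03 0 0 0 0 0 7;0.03 0 0 0 0 0 7;0.03 0 0 0 0 0 7;0.03 0 0 0 0 0 7;0.03 0 0 0 0 0 7'
python3 - <<'E'
from h import *
z=np.load("f0.npz"); T={k[4:]:z[k] for k in z if k.startswith("top_")}
l=ray(T,212.7,188.5,0);r=ray(T,289.4,177.9,0);print(l,r,np.linalg.norm(l-r),(l+r)/2)
print(telemetry.observe()["qpos"])
E
```

```text
clock: 0.77
position: [0.3406, 0.3321, 0.3058]
tool_rot: [-3.14, -0.0, 2.71]
force: [1.0, 1.5, -12.3]
grip_width: 0.0304
finger_force: 0.0
clock: 1.43
position: [0.4195, 0.0986, 0.3057]
tool_rot: [-3.141, -0.001, 2.71]
force: [1.3, 0.5, -12.1]
grip_width: 0.0303
finger_force: 0.0
clock: 2.1
position: [0.4193, 0.1, 0.3055]
tool_rot: [-3.14, 0.0, 1.726]
force: [0.9, 0.6, -12.0]
grip_width: 0.0301
finger_force: 0.0
[ 5.89262323e-01  1.71928840e-01 -2.22044605e-16] [ 0.62354253 -0.06329229  0.        ] 0.23770594127565642 [ 6.06402425e-01  5.43182724e-02 -1.11022302e-16]
[-0.64563334  0.14207025  0.30835144  2.01901935 -0.05122626  0.98892695
 -0.15638553]
```

```bash
python3 -m crank '0.03 0 0 0 0 0 7.1;0.03 0 0 0 0 0 7.1;0.03 0 0 0 0 0 7.1;0.03 0 0 0 0 0 7.1;0.03 0 0 0 0 0 7.1;0.03 0 0 0 0 0 7.1;0.03 0 0 0 0 0 7.1;0.03 0 0 0 0 0 7.1'
python3 -m crank '0.03 -.0158 .0191 .018 0 0 .5;0.03 -.0158 .0191 .018 0 0 .5;0.03 -.0158 .0191 .018 0 0 .5;0.03 -.0158 .0191 .018 0 0 .5;0.03 -.0158 .0191 .018 0 0 .5;0.03 -.0158 .0191 .018 0 0 .5;0.03 -.0158 .0191 .018 0 0 .5;0.03 -.0158 .0191 .018 0 0 .5'
python3 -m crank '0.03 0 0 .013 0 0 0;0.03 0 0 .013 0 0 0;0.03 0 0 .013 0 0 0;0.03 0 0 .013 0 0 0;0.03 0 0 .013 0 0 0;0.03 0 0 .013 0 0 0;0.03 0 0 .013 0 0 0;0.03 0 0 0 0 0 0'
python3 - <<'E'
from h import *
print(telemetry.observe())
a=grab_frame("wrist")
b=grab_frame("side"); c=cv2.resize(b["pixels"][160:320,120:320],(750,600),interpolation=cv2.INTER_CUBIC);save("s2.png",c)
C=cloud(b); m=(abs(C[...,0]-.42)<.06)&(abs(C[...,1]+.1)<.06)&(C[...,2]>.02)&(C[...,2]<.2); 
print(C[m][:,2].min(), C[m][np.argsort(C[m][:,2])[:8]].round(3)); print(a["hand_eye"])
E
```

```text
clock: 2.77
position: [0.4193, 0.1, 0.3055]
tool_rot: [-3.141, 0.001, 0.735]
force: [-0.3, -0.2, -12.2]
grip_width: 0.03
finger_force: 0.0
clock: 3.43
position: [0.4229, -0.0992, 0.1608]
tool_rot: [-3.141, 0.001, 0.671]
force: [1.7, 0.6, -12.1]
grip_width: 0.0301
finger_force: 0.0
clock: 4.1
position: [0.4222, -0.098, 0.0691]
tool_rot: [-3.139, 0.003, 0.671]
force: [-0.1, 0.4, -13.0]
grip_width: 0.0299
finger_force: 0.0
{'clock': 4.1, 'qpos': array([-0.12835191,  0.58159477,  0.28593597,  2.22949206, -0.4253554 ,
        0.38428398, -0.38903309]), 'qd': array([-0.02237178, -0.04744165,  0.04187256, -0.01312329,  0.03149119,
        0.06288607, -0.02798643]), 'joint_efforts': array([  1.25191547, -72.228477  ,   7.39756331, -15.39368033,
        -0.58488747,  -1.27373926,   0.53396629]), 'position': array([ 0.42215435, -0.09798245,  0.06905706]), 'tool_rot': array([-3.13928972e+00,  2.66931939e-03,  6.71076746e-01]), 'force': array([ -0.14129359,   0.40697985, -13.01941413]), 'moment': array([ 0.47609718, -0.14853631,  0.00641214]), 'finger_force': 0.0, 'grip_width': 0.02985741494289136}
0.020020683626146396 [[ 0.445 -0.059  0.02 ]
 [ 0.464 -0.083  0.02 ]
 [ 0.472 -0.081  0.02 ]
 [ 0.456 -0.057  0.02 ]
 [ 0.456 -0.086  0.02 ]
 [ 0.459 -0.046  0.02 ]
 [ 0.456 -0.076  0.02 ]
 [ 0.451 -0.06   0.02 ]]
[[-6.09685635e-04 -9.50627738e-01 -3.10332938e-01  7.97058937e-02]
 [ 9.99999695e-01 -7.30893251e-04  2.74292344e-04 -5.42909669e-04]
 [-4.87570160e-04 -3.10332676e-01  9.50627894e-01 -1.24768504e-01]
 [ 0.00000000e+00  0.00000000e+00  0.00000000e+00  1.00000000e+00]]
```

View pics/s2.png

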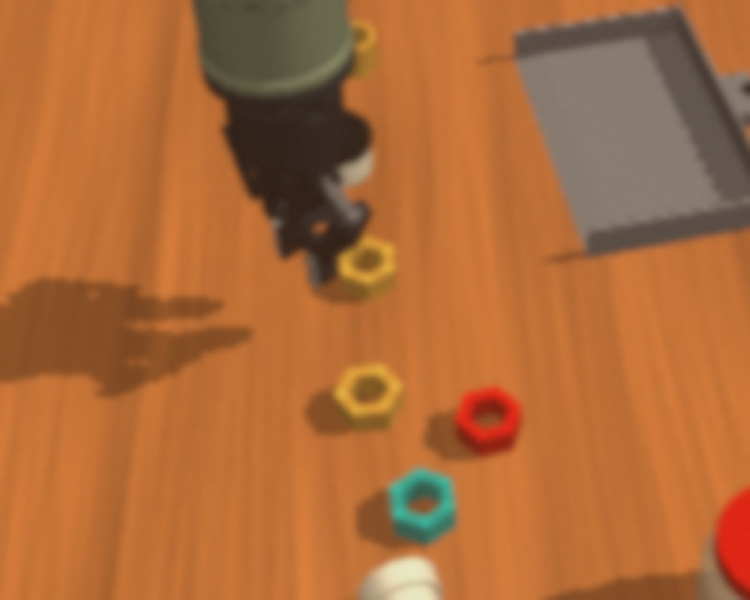

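The side crop shows the fingertips (318,285) just behind nut A (368,265), still above the surface. I check the tip height from depth.

```bash
python3 - <<'E'
from h import *
b=grab_frame("side");C=cloud(b);g=b["pixels"].max(-1)
m=(g<95)&(C[...,2]>.015)&(C[...,2]<.1)&(abs(C[...,0]-.42)<.06)&(abs(C[...,1]+.1)<.06)
P=C[m];o=np.argsort(P[:,2])[:14];print(P[o].round(3),g[m][o])
E
```

```text
[[ 0.409 -0.089  0.06 ]
 [ 0.42  -0.084  0.061]
 [ 0.414 -0.084  0.062]
 [ 0.415 -0.088  0.063]
 [ 0.412 -0.088  0.063]
 [ 0.433 -0.119  0.063]
 [ 0.417 -0.082  0.064]
 [ 0.417 -0.086  0.064]
 [ 0.42  -0.083  0.064]
 [ 0.431 -0.12   0.065]
 [ 0.41  -0.09   0.065]
 [ 0.441 -0.118  0.065]
 [ 0.438 -0.121  0.065]
 [ 0.407 -0.091  0.066]] [81 77 60 78 65 78 57 68 58 94 62 77 80 78]
```

```bash
python3 -m crank '0.03 0 0 .006 0 0 0;0.03 0 0 .006 0 0 0;0.03 0 0 .006 0 0 0;0.03 0 0 .006 0 0 0;0.03 0 0 .006 0 0 0;0.03 0 0 .005 0 0 0;0.03 0 0 .005 0 0 0;0.03 0 0 0 0 0 0'
python3 - <<'E'
from h import *
b=grab_frame("side"); c=cv2.resize(b["pixels"][190:270,160:260],(750,600),interpolation=cv2.INTER_CUBIC);save("s3.png",c)
E
```

```text
clock: 4.92
position: [0.4231, -0.0981, 0.0301]
tool_rot: [-3.141, 0.001, 0.671]
force: [0.0, 1.0, -11.9]
grip_width: 0.03
finger_force: 0.0
```

View pics/s3.png

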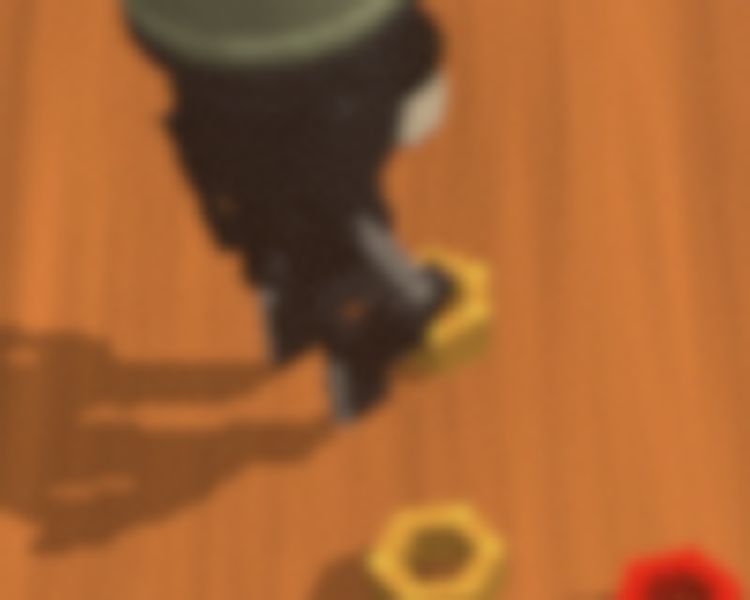

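```bash
python3 -m crank '0.03 .006 0 .002 0 0 0;0.03 .008 0 0 0 0 0;0.03 .008 0 0 0 0 0;0.03 .009 0 0 0 0 0;0.03 .01 0 0 0 0 0;0.03 .01 0 0 0 0 0;0.03 .01 0 0 0 0 0;0.03 .01 0 0 0 0 0'
python3 -m crank '0.03 .01 0 0 0 0 0;0.03 .01 0 0 0 0 0;0.03 .01 0 0 0 0 0;0.03 .01 0 0 0 0 0;0.03 .01 0 0 0 0 0;0.03 .01 0 0 0 0 0;0.03 .01 0 0 0 0 0;0.03 .006 0 0 0 0 0'
python3 - <<'E'
from h import *
b=grab_frame("side"); c=cv2.resize(b["pixels"][150:310,180:380],(750,600),interpolation=cv2.INTER_CUBIC);save("s4.png",c)
E
```

```text
clock: 5.63
position: [0.4799, -0.0531, 0.029]
tool_rot: [3.142, 0.0, 0.672]
force: [-1.4, -0.1, -11.0]
grip_width: 0.0301
finger_force: 0.6
clock: 6.3
position: [0.5397, -0.0056, 0.029]
tool_rot: [3.141, -0.0, 0.672]
force: [-0.9, 0.2, -10.7]
grip_width: 0.03
finger_force: 0.7
```

View pics/s4.png

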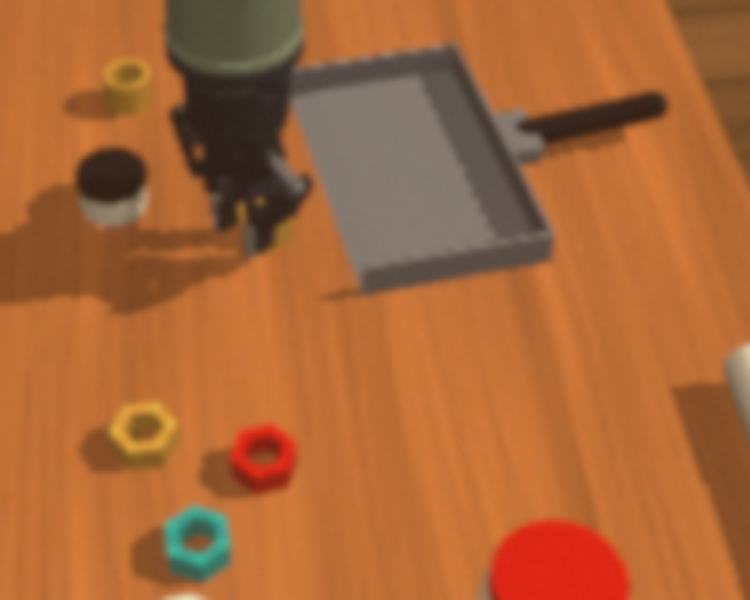

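The brass nut shows between and ahead of the fingers (crop (265,230)), so it is travelling with them. I continue into the pan.

```bash
python3 -m crank '0.03 .006 0 0 0 0 0;0.03 .01 0 0 0 0 0;0.03 .01 0 0 0 0 0;0.03 .01 0 0 0 0 0;0.03 .01 0 0 0 0 0;0.03 .01 0 0 0 0 0;0.03 .01 0 0 0 0 0;0.03 .01 0 0 0 0 0'
python3 -m crank '0.03 .01 0 0 0 0 0;0.03 .01 0 0 0 0 0;0.03 .01 0 0 0 0 0;0.03 .01 0 0 0 0 0;0.03 .01 0 0 0 0 0;0.03 .01 0 0 0 0 0;0.03 .008 0 0 0 0 0;0.03 .004 0 0 0 0 0'
python3 -m crank '0.03 -.005 0 -.001 0 0 0;0.03 -.01 0 -.01 0 0 0;0.03 -.01 0 -.02 0 0 0;0.03 0 0 -.03 0 0 0;0.03 0 0 -.03 0 0 0;0.03 0 0 -.03 0 0 0;0.03 -.02 0 0 0 0 0;0.03 -.02 0 0 0 0 0'
python3 - <<'E'
from h import *
b=grab_frame("side"); save("s5.png",cv2.resize(b["pixels"][100:340,130:430],(750,600),interpolation=cv2.INTER_CUBIC))
E
```

```text
clock: 7.02
position: [0.5989, 0.0413, 0.029]
tool_rot: [3.142, 0.0, 0.671]
force: [-0.5, 0.4, -11.1]
grip_width: 0.0299
finger_force: 0.8
clock: 7.68
position: [0.6554, 0.0864, 0.0289]
tool_rot: [3.142, -0.0, 0.672]
force: [-1.9, -0.1, -11.4]
grip_width: 0.0297
finger_force: 0.8
clock: 8.35
position: [0.6031, 0.0441, 0.1523]
tool_rot: [3.14, -0.003, 0.671]
force: [-0.7, -0.7, -13.6]
grip_width: 0.0301
finger_force: 0.0
```

View pics/s5.png

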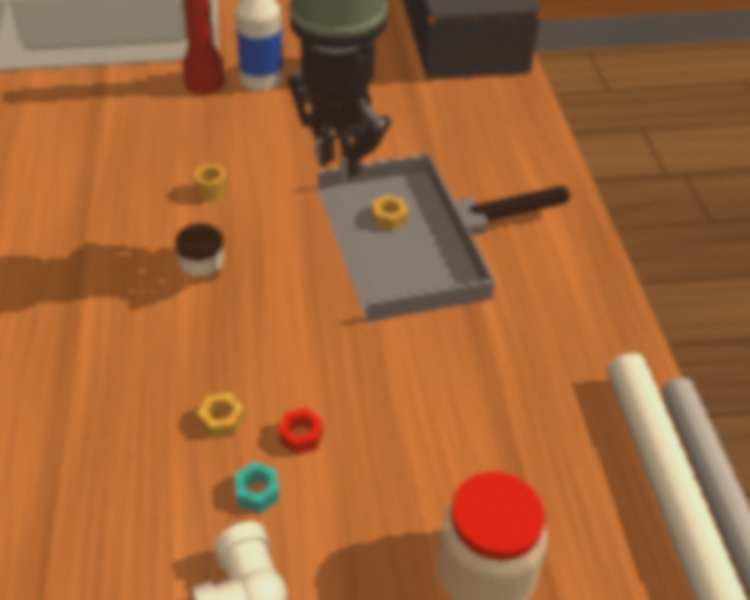

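Nut A lies in the pan at crop (390,210). Nut B is still at (220,412). I move to a start pose behind B.

```bash
python3 -m crank '0.02 -.037 .0134 0 0 0 0;0.02 -.037 .0134 0 0 0 0;0.02 -.037 .0134 0 0 0 0;0.02 -.037 .0134 0 0 0 0;0.02 -.037 .0134 0 0 0 0;0.02 -.037 .0134 0 0 0 0;0.02 -.037 .0134 0 0 0 0;0.02 -.037 .0134 0 0 0 0'
python3 -m crank '0.02 0 0 .02 0 0 -7.1;0.02 0 0 .02 0 0 -7.1;0.02 0 0 .02 0 0 -7.1;0.02 0 0 .02 0 0 0;0.02 0 0 0 0 0 0;0.02 0 0 0 0 0 0;0.02 0 0 0 0 0 0;0.02 0 0 0 0 0 0'
python3 - <<'E'
from h import *
p=telemetry.observe()["position"];print(p)
b=grab_frame("side");C=cloud(b)
for s in range(1):
    m=((C[...,2]>.012)&(C[...,2]<.03)&(abs(C[...,0]-.46)<.05)&(abs(C[...,1]+.185)<.05))
    hsv=cv2.cvtColor(b["pixels"],cv2.COLOR_RGB2HSV); m&=(hsv[...,0]>17)&(hsv[...,0]<36)
    print(C[m].min(0),C[m].max(0),m.sum())
E
```

```text
clock: 9.07
position: [0.4359, -0.2246, 0.1506]
tool_rot: [-3.142, -0.0, 0.67]
force: [0.8, 0.1, -12.2]
grip_width: 0.0202
finger_force: 0.0
clock: 9.73
position: [0.4387, -0.2233, 0.0713]
tool_rot: [3.14, -0.0, 1.042]
force: [0.3, 0.3, -12.1]
grip_width: 0.02
finger_force: 0.0
[ 0.43873832 -0.22332074  0.07130269]
[ 0.45611166 -0.2060039   0.01528576] [ 0.48232105 -0.17829105  0.02597587] 52
```

```bash
python3 -m crank '0.02 0 0 .007 0 0 0;0.02 0 0 .007 0 0 0;0.02 0 0 .007 0 0 0;0.02 0 0 .007 0 0 0;0.02 0 0 .007 0 0 0;0.02 0 0 .006 0 0 0;0.02 .003 0 0 0 0 0;0.02 .006 0 0 0 0 0'
python3 -m crank '0.02 .008 0 0 0 0 0;0.02 .01 0 0 0 0 0;0.02 .01 0 0 0 0 0;0.02 .01 0 0 0 0 0;0.02 .01 0 0 0 0 0;0.02 .01 0 0 0 0 0;0.02 .01 0 0 0 0 0;0.02 .01 0 0 0 0 0'
python3 -m crank '0.02 .01 0 0 0 0 0;0.02 .01 0 0 0 0 0;0.02 .01 0 0 0 0 0;0.02 .01 0 0 0 0 0;0.02 .01 0 0 0 0 0;0.02 .01 0 0 0 0 0;0.02 .008 0 0 0 0 0;0.02 .004 0 0 0 0 0'
python3 -m crank '0.02 -.004 0 0 0 0 0;0.02 -.01 0 0 0 0 0;0.02 -.015 0 0 0 0 0;0.02 -.015 0 -.02 0 0 0;0.02 0 0 -.04 0 0 0;0.02 -.02 0 -.02 0 0 0;0.02 -.02 0 0 0 0 0;0.02 0 0 0 0 0 0'
python3 - <<'E'
from h import *
b=grab_frame("side");C=cloud(b);save("s6.png",cv2.resize(b["pixels"][100:340,130:430],(750,600),interpolation=cv2.INTER_CUBIC))
hsv=cv2.cvtColor(b["pixels"],cv2.COLOR_RGB2HSV)
m=((C[...,2]>.012)&(C[...,2]<.03)&(C[...,0]>.45)&(C[...,0]<.6)&(abs(C[...,1]+.06)<.07))&(hsv[...,0]>17)&(hsv[...,0]<36)
print(C[m].min(0),C[m].max(0),m.sum())
E
```

```text
clock: 10.45
position: [0.4426, -0.2156, 0.0286]
tool_rot: [-3.141, 0.0, 1.042]
force: [0.5, 0.3, -12.1]
grip_width: 0.02
finger_force: 0.0
clock: 11.12
position: [0.4828, -0.147, 0.029]
tool_rot: [3.142, 0.0, 1.043]
force: [-0.4, 0.5, -11.3]
grip_width: 0.0198
finger_force: 0.6
clock: 11.78
position: [0.5192, -0.0844, 0.0289]
tool_rot: [-3.142, -0.0, 1.044]
force: [-1.5, -0.5, -11.6]
grip_width: 0.0199
finger_force: 0.7
clock: 12.45
position: [0.4741, -0.1627, 0.1104]
tool_rot: [3.139, 0.001, 1.038]
force: [-0.2, -0.6, -12.4]
grip_width: 0.02
finger_force: 0.0
[ 0.51645535 -0.08085497  0.01291571] [ 0.55592665 -0.03987236  0.02577226] 89
```

View pics/s6.png

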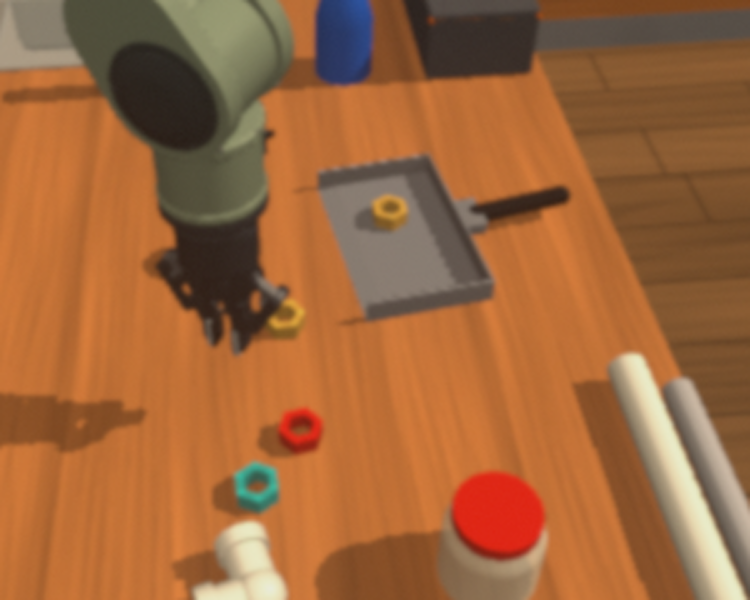

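Nut B now lies at crop (285,317), about (0.535,-0.060), just ahead of the mouth. I come in behind it at a yaw of about 27°.

```bash
python3 -m crank '0.02 .0246 -.0102 0 0 0 0;0.02 .0246 -.0102 0 0 0 0;0.02 .0246 -.0102 0 0 0 0;0.02 0 0 0 0 0 6.5;0.02 0 0 0 0 0 6.5;0.02 0 0 0 0 0 6.5;0.02 0 0 0 0 0 6.5;0.02 0 0 0 0 0 6.5'
python3 -m crank '0.02 0 0 .012 0 0 0;0.02 0 0 .012 0 0 0;0.02 0 0 .012 0 0 0;0.02 0 0 .01 0 0 0;0.02 0 0 .01 0 0 0;0.02 0 0 .01 0 0 0;0.02 0 0 .01 0 0 0;0.02 0 0 0.005 0 0 0'
```

```text
clock: 13.17
position: [0.4865, -0.0793, 0.1085]
tool_rot: [-3.141, 0.001, 0.47]
force: [0.5, 1.0, -12.1]
grip_width: 0.0203
finger_force: 0.0
clock: 13.83
position: [0.4866, -0.0792, 0.0267]
tool_rot: [-3.141, 0.001, 0.476]
force: [-0.1, 0.1, -12.9]
grip_width: 0.0197
finger_force: 0.0
```

```bash
python3 -m crank '0.02 0 .005 -.002 0 0 0;0.02 .006 0 0 0 0 0;0.02 .008 0 0 0 0 0;0.02 .009 0 0 0 0 0;0.02 .01 0 0 0 0 0;0.02 .01 0 0 0 0 0;0.02 .01 0 0 0 0 0;0.02 .01 0 0 0 0 0'
python3 -m crank '0.02 .01 0 0 0 0 0;0.02 .01 0 0 0 0 0;0.02 .01 0 0 0 0 0;0.02 .01 0 0 0 0 0;0.02 .01 0 0 0 0 0;0.02 .01 0 0 0 0 0;0.02 .01 0 0 0 0 0;0.02 .01 0 0 0 0 0'
python3 -m crank '0.02 .01 0 0 0 0 0;0.02 .01 0 0 0 0 0;0.02 .01 0 0 0 0 0;0.02 .01 0 0 0 0 0;0.02 .01 0 0 0 0 0;0.02 .008 0 0 0 0 0;0.02 .005 0 0 0 0 0;0.02 .002 0 0 0 0 0'
python3 -m crank '0.02 -.005 0 -.001 0 0 0;0.02 -.01 0 -.01 0 0 0;0.02 -.01 0 -.02 0 0 0;0.02 0 0 -.03 0 0 0;0.02 0 0 -.03 0 0 0;0.02 -.02 0 -.03 0 0 0;0.02 -.04 0 0 0 0 0;0.02 -.04 0 0 0 0 0'
python3 -m crank '0.02 -.03 0 0 0 0 0;0.02 0 0 0 0 0 0;0.02 0 0 0 0 0 0;0.02 0 0 0 0 0 0;0.02 0 0 0 0 0 0;0.02 0 0 0 0 0 0;0.02 0 0 0 0 0 0;0.02 0 0 0 0 0 0'
python3 - <<'E'
from h import *
b=grab_frame("side");C=cloud(b);save("s7.png",cv2.resize(b["pixels"][60:360,130:505],(750,600),interpolation=cv2.INTER_CUBIC))
hsv=cv2.cvtColor(b["pixels"],cv2.COLOR_RGB2HSV)
m=((C[...,2]>.012)&(C[...,2]<.04)&(C[...,0]>.55)&(C[...,0]<.85)&(abs(C[...,1]-.06)<.14))&(hsv[...,0]>17)&(hsv[...,0]<36)&(hsv[...,1]>90)
n,L,s,_=cv2.connectedComponentsWithStats(m.astype(np.uint8))
for i in range(1,n):
  if s[i,4]>20:
    P=C[L==i];q=(P.min(0)+P.max(0))/2; d=q[:2]-[.606,.054];c,sn=np.cos(.145),np.sin(.145)
    print(q,"pan",c*d[0]+sn*d[1],-sn*d[0]+c*d[1],P[:,2].max())
E
```

```text
clock: 14.5
position: [0.5463, -0.0539, 0.0301]
tool_rot: [3.142, -0.0, 0.476]
force: [-0.5, 0.1, -10.9]
grip_width: 0.0202
finger_force: 0.7
clock: 15.17
position: [0.6172, -0.0177, 0.03]
tool_rot: [3.142, 0.0, 0.476]
force: [0.1, -0.3, -12.3]
grip_width: 0.0202
finger_force: 0.6
clock: 15.83
position: [0.6748, 0.0122, 0.0299]
tool_rot: [3.142, -0.0, 0.476]
force: [-1.3, 0.6, -11.3]
grip_width: 0.02
finger_force: 0.5
clock: 16.5
position: [0.5621, -0.0461, 0.1523]
tool_rot: [3.141, -0.003, 0.477]
force: [1.3, 0.0, -13.5]
grip_width: 0.0201
finger_force: 0.0
clock: 17.17
position: [0.5365, -0.0591, 0.1508]
tool_rot: [3.142, 0.0, 0.476]
force: [-0.3, 0.1, -12.0]
grip_width: 0.0197
finger_force: 0.0
[0.67478724 0.10011249 0.02055484] pan 0.0747282835150519 0.03568935058435841 0.028665891802599763
[0.70328152 0.02391162 0.0207664 ] pan 0.09191309677980061 -0.043829077787390286 0.028192846754516276
```

View pics/s7.png

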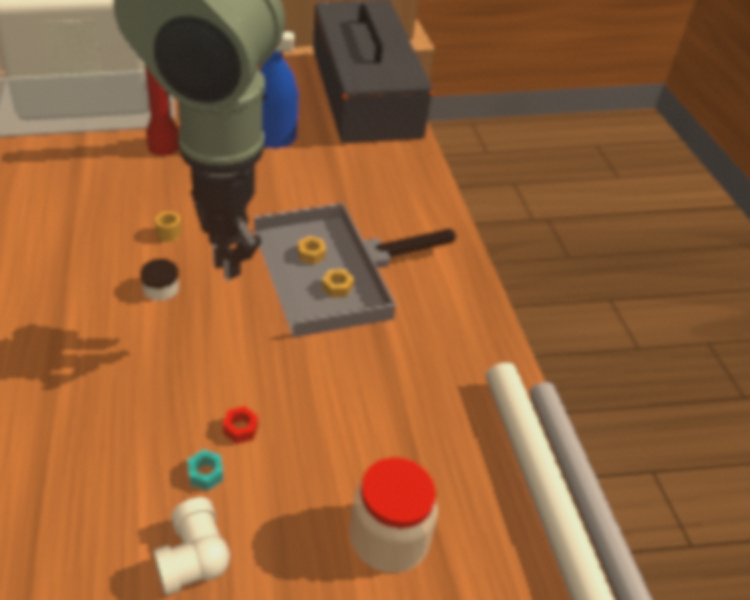

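Both nuts lie in the pan, at crop (312,249) and (338,281). That puts them 75 mm and 92 mm behind the mouth edge. The visible things stand undisturbed and the arm is clear.

```bash
python3 -c "
from workcell import bot
print(bot.job_done())"
```

```text
the job is handed in; nothing more can be done
None
```

I swept both brass nuts into the dustpan, about 75 mm and 92 mm behind the mouth edge, touching nothing else as far as I could see, and handed the job in at about 17 s; the hand-in returned no verdict.

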